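# Hang a price-tag carrier on the press rail and hold the press lever down

## Robot

A 6-joint arm with a two-finger parallel gripper is mounted at the origin on the work surface. World frame = base frame: x ahead of the robot, y to its left, z up, the work surface at z = 0. Lengths are in m, angles in degrees, forces in N, time in s.
With the tool pointing down it reaches from about 0.375 to 0.9 m from the base axis. Payload 3.1 kg.
Tool frame: the origin (TCP) lies between the finger pads; the fingertips stand 22 mm ahead of it and the grasp point (between the pads) lies 3 mm ahead of it; y points along the fingers, x is the direction in which the jaws open and shut, and the axes are right-handed (so a half turn about y gives the same grasp; the last joint's range is limited). The gripper opens to 87 mm and grips with 3 to 60 N. Pads are 19 mm wide; open, the fingers measure 117 mm over their backs; the gripper's body (75 mm by 190 mm) begins 51 mm behind the grasp point.
Start: joints at [60.648, 30.224, 82.088, -0, 67.689, -10.227], TCP at [0.205, 0.59, 0.245] pointing down, gripper open.
Joint ranges: [-176.69, 176.69], [-43.24, 126.21], [12.49, 139.97], [-82, 262], [0, 151.66], [-163.58, 163.58]. Speed limits (degrees/s): [159.86, 159.86, 180, 180, 180, 180].

## Interface

Orientations are given as a 3x3 rotation matrix whose columns are the frame's x, y, z axes.
In Python, from rig import bot, imaging, workorder gives the robot as it stands. The module is installed in compiled form; this text tells all that it offers.
- The arm moves only by the tool drive_tool, never from a script. Its argument "commands" is a list of rows, each an object of numbers: "dx", "dy", "dz": the shift along the tool's x, y, z normalised to -1 to 1, where 1 is 4 cm; "wx", "wy", "wz": the turn, a rotation vector about the tool's x, y, z normalised to -1 to 1, where 1 is pi/2 rad; "grip": the finger opening in mm, from 0 to 87. In form: [{"dx": .., "dy": .., "dz": .., "wx": .., "wy": .., "wz": .., "grip": ..}, ...]. A call has 1 to 8 rows; each row shifts and turns the commanded pose from where the row before left it, along the tool's axes as they then stand; what a row does not reach is not made up. A row lasts 1/8 s, in which the tool goes at most 62.5 mm and 10.7 degrees, less where a joint would pass 70% of its speed; a pose out of reach is approached as far as the arm can. A call with a number of a shift or a turn outside -1 to 1 is refused whole. A call with a gripper value outside its range is refused whole. The fingers move at their own pace and stop on an object; the grip force is fixed at half the most. Time passes only in rows, so rows that do not move let the fingers close. It gives the time, the measured TCP pose, the force and the opening at its end, in the units of the state.
- bot.read_state(): the state, without advancing time (a new reading comes with each control period).
- imaging.capture(name): name is "side" or "top" or "wrist"; returns (picture, depth): 384x512x3 uint8, red, green, blue; 384x512 float32, m along the optical axis (not along the pixel's ray), 0 where there is no reading.
- imaging.get_calibration(name): a dict with "mtx" (3x3 intrinsics, pixels), "world_to_cam" (4x4, takes a point from world to camera coordinates). Camera axes: x right, y down, z forward; pixel columns grow to the right and rows downward; lengths in m; the calibration is good to about 2 mm. A picture is of the moment at which its call begins: read the wrist's pose just before it. get_calibration takes no time and is no camera call; for the wrist camera it gives the pose at the moment of the call.
- workorder.hand_in(): hands the job in, once; it reports no verdict.
The state is a dict: "time_s": time; "joint_positions": joint angles; "qvel": joint speeds; "tau": joint torques, N m; "position": TCP position; "tcp_rot": TCP orientation; "force": force on the tool from outside, world axes, zero at the start; "moment": the same for the moment, N m; "opening": opening from 0.0 (shut) to 1.0 (fully open).
Only numpy, scipy, OpenCV 4.12 (cv2) and the standard library are available. Lean on these libraries where they do the work, as an engineer would, in place of code of your own. Each camera call takes 0.05 s, during which the arm holds its last target. There are 200 camera calls.

## Task

Take the carrier with the wide tag plate from the wooden stand, hook it over the tag press's rail near the free end by the post with the plate on the robot's side of the rail, then slide it along, still hanging on the rail, until it is centred on the pointer mark, and let go of it. Then press the paddle of the sprung lever down past its first two clicks to the third (the bottom of its travel) and finish while holding it down there: do not let it spring back. Leave the narrow-tagged carrier, the bottle, the tin and the carton where they are.

Things in the scene. Friction and masses are not known exactly. Their poses are not given: they have to be found in the camera images.
- press: Fixed counter-top tag press. Origin on the table under the rail; x away from the robot, y along the rail to the housing, z up. In mm: foot plate x -60..70, y -275..160, 12 thick. Steel rail, diameter 10, along y at x 0, axis z 130, clear from y -255 (post of diameter 10 below it at y -262) to 45. Grey housing x -45..75, y 45..155, top z 165. Lever hinge at x 50, y 100, z 195.
- mark (a point): Point on top of the rail, 135 mm above the table, level with the pointer: a thin dark fin (4 mm thick, top at z 120) on the fixed jaw, at press y -70. Axes as press. Jaws below the rail here (press mm): fixed jaw x -40..-28, z 50..95, y -103..45; platen face at x 12, z 52..92, y -100..-40; the lever drives it 22 towards the tag plate.
- rail_end (a point): Point on top of the rail near its free end, 250 mm from the press origin towards the post and 180 mm from the mark. Hook the carrier on 20 to 90 mm from this point, towards the mark (at least 80 mm short of the mark).
- lever (a joint): Angle of the sprung lever, rad: 0 at rest (leaning up 0.25), grows as its paddle is pressed down; end stop at 0.5. A pawl rides over three bumps with crests at 0.10, 0.25 and 0.40; after each the resistance dips: the first click seats near 0.17, the second near 0.32, the third near 0.47. Resistance at the paddle: about 5 N at rest rising to about 12 N, dipping 2 to 3 N after each crest; springs right back when let go.
- paddle_top (a point): Middle of the upper face of the black paddle (44 x 44 x 12 mm, tilting with the lever) at the lever's robot-side end, 130 mm from the hinge; about 235 mm above the table at rest; goes down about 59 mm by the third click on an arc about the hinge, moving less than 10 mm to and fro. Straight pushing down with the closed fingertips works.
- stand: Fixed wooden block 140 x 104 x 37 mm with two slots (6 x 85 mm, 25 deep, floor 12 above the table) 70 mm apart along its x, in which the two carriers stand, leaning up to 0.12 rad. Origin under its centre.
- wide: Carrier to use: loose, rigid, about 0.15 to 0.25 kg. In mm: tag plate 4 x 80 x 70 (x, y, z), origin at the middle of its lower edge. A strap 30 wide goes up to a roof (x -2..28, z 105..110); a counterweight leg comes down behind (x 22..30, z 83..108): a hook open downward, gap x 2..22. Grey grip tab on the roof, 14 x 24 (x, y), centre x 12, top z 156. Starts in either slot.
- wide_hook (a point): Middle of the underside of that carrier's roof (carrier x 12, z 105 mm): rests on top of the rail when hung. Hung, the tag plate is on the robot's side of the rail (as it starts) with its lower edge 30 mm above the table.
- wide_tab (a point): Point inside that carrier's grip tab (carrier x 12, z 134), 22 mm below its top and 24 mm above the roof.
- narrow: The other carrier, in the other slot: the same but with a tag plate only 34 mm wide. Leave alone.
- bottle: Green glass bottle, diameter 62, 210 mm tall; leave alone.
- tin: Tin can, diameter 60, 75 mm tall; leave alone.
- carton: Cardboard carton 70 x 100 x 50 mm; leave alone.

How it is judged (in metres and radians):
On the way, in this order (a step that is already met when the one before it is completed fails the run):
1. the wide carrier hangs on the rail near the free end, at least 75 mm short of the mark (x of wide_hook in the frame of mark between -0.008 and 0.008 m and z of wide_hook in the frame of mark between -0.007 and 0.007 m and angle between wide's own z axis and vertical below 0.2 rad and angle between the y axis of wide and the y axis of press, either way round below 0.2 rad and x of wide in the frame of press below 0.01 m and y of wide_hook in the frame of mark below -0.075 m), for 0.2 s.
2. it is slid along, still on the rail, past 30 to 65 mm short of the mark (x of wide_hook in the frame of mark between -0.008 and 0.008 m and z of wide_hook in the frame of mark between -0.007 and 0.007 m and angle between wide's own z axis and vertical below 0.2 rad and angle between the y axis of wide and the y axis of press, either way round below 0.2 rad and x of wide in the frame of press below 0.01 m and y of wide_hook in the frame of mark between -0.065 and -0.03 m), for 0.05 s.
3. it hangs at the mark, let go (x of wide_hook in the frame of mark between -0.008 and 0.008 m and z of wide_hook in the frame of mark between -0.007 and 0.007 m and angle between wide's own z axis and vertical below 0.2 rad and angle between the y axis of wide and the y axis of press, either way round below 0.2 rad and contact force between wide and press above 0.1 N and x of wide in the frame of press below 0.01 m and y of wide_hook in the frame of mark between -0.012 and 0.012 m and contact force between wide and the arm below 0.05 N and contact force between wide and the fingers below 0.05 N), for 0.3 s.
4. the lever is pressed to the third click and held (all of step 3 and value of joint lever above 0.41 rad and contact force between any of the fingers, the arm and lever above 2 N), for 0.5 s.
At the end, for the whole second after the job is handed in: Wide carrier hangs on the rail, plate on robot's side, upright and square within 0.2 rad, hook point within 12 mm of the mark along the rail, 8 mm across, 7 mm in height, untouched by the robot; the robot presses the paddle with over 2 N and holds the lever beyond 0.41 rad (all of step 4); the arm keeps its last pose, push and grip.
It fails at once if narrow disturbed (moved over 30 mm) (distance of narrow from where it was at the start of the episode above 0.03 m).
It fails at once if bottle disturbed (moved over 30 mm) (distance of bottle from where it was at the start of the episode above 0.03 m).
It fails at once if tin disturbed (moved over 30 mm) (distance of tin from where it was at the start of the episode above 0.03 m).
It fails at once if carton disturbed (moved over 30 mm) (distance of carton from where it was at the start of the episode above 0.03 m).
It also fails if it takes over 64 s, if anything falls off the work surface, if the arm or the gripper's body presses on something with over 40 N, if the wrist force passes 120 N, or if a joint passes its speed limit or range.

## Working session

There is one attempt and no reset: what is moved stays moved. The work goes in short steps, Python scripts to look and compute and a tool call to move; the robot and the scene stay as the last step left them, time stands still between calls to the robot, and variables do not carry over. Pictures are saved under pics/ and viewed, on a budget of 10 in all, crops included, one or two more only if the job needs it, and the job is handed in when it is done.

Besides the shell and the picture viewer there is one more tool, called after "Request:" by a JSON object that holds its "fn" and its "kwargs". drive_tool: Moves the arm, as the interface text tells. Its arguments: {"type":"object","properties":{"commands":{"type":"array"}},"required":["commands"]}

```bash
mkdir -p pics; cat > h.py <<'E'
import numpy as np, cv2
from rig import bot, imaging, workorder
def cap(n):
    cal=imaging.get_calibration(n); im,d=imaging.capture(n)
    np.savez(f'{n}.npz',im=im,d=d,K=cal['mtx'],T=cal['world_to_cam']); return im
def load(n):
    z=np.load(f'{n}.npz'); im,d,K,T=z['im'],z['d'],z['K'],z['T']
    v,u=np.mgrid[:d.shape[0],:d.shape[1]]
    c=np.stack([(u-K[0,2])/K[0,0]*d,(v-K[1,2])/K[1,1]*d,d],-1)
    P=(c-T[:3,3])@T[:3,:3]; P[d==0]=np.nan
    return im,P,K,T
def st():
    s=bot.read_state(); print(s['time_s'],np.round(s['position'],4),'op',round(s['opening'],3),'F',np.round(s['force'],1)); print(np.round(s['tcp_rot'],3).tolist()); return s
E
python3 - <<'E'
from h import *
st()
a=cap('top');b=cap('side')
cv2.imwrite('pics/a.png',a[...,::-1]);cv2.imwrite('pics/b.png',b[...,::-1])
for n in('top','side'):
    im,P,K,T=load(n); print(n,K.tolist(),np.round(T,3).tolist(), np.isfinite(P[...,0]).mean())
E
```

```text
0.0 [0.2044 0.5899 0.2436] op 1.001 F [-1.  0. -1.]
[[0.328, -0.001, -0.945], [0.945, -0.002, 0.328], [-0.002, -1.0, 0.0]]
top [[360.931938558466, 0.0, 257.4578126026552], [0.0, 360.931938558466, 191.74435459841692], [0.0, 0.0, 1.0]] [[-0.005, -1.0, 0.008, -0.057], [-0.989, 0.003, -0.147, 0.602], [0.147, -0.009, -0.989, 1.091], [0.0, 0.0, 0.0, 1.0]] 0.9958546956380209
side [[444.68042933112366, 0.0, 263.5803725414136], [0.0, 444.68042933112366, 189.40910626991683], [0.0, 0.0, 1.0]] [[0.833, -0.553, 0.003, -0.522], [-0.43, -0.652, -0.625, 0.31], [0.347, 0.519, -0.781, 1.079], [0.0, 0.0, 0.0, 1.0]] 0.9958140055338541
```

View pics/a.png

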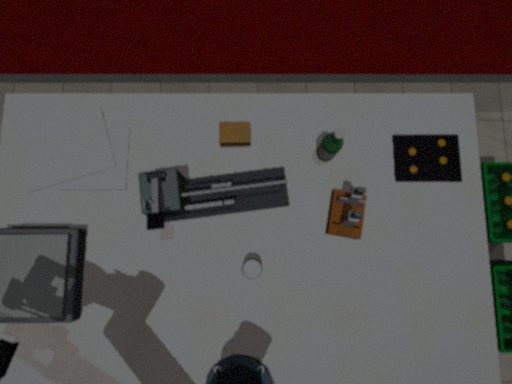

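View pics/b.png

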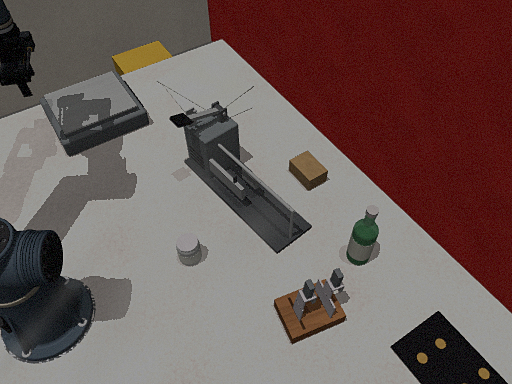

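Top view: press at about (140–288, 165–225), stand at (347,213), bottle at (330,145), tin at (252,267), carton at (235,133). Side view: the stand with the carriers is at about (310,305). Next I fit positions from depth.

```bash
python3 - <<'E'
from h import *
A=[load(n) for n in('top','side')]
pts=[a[1].reshape(-1,3) for a in A]
for n,P in zip(('top','side'),pts):
    P=P[np.isfinite(P[:,0])]
    tb=P[(abs(P[:,2])<.015)&(P[:,0]>.2)&(P[:,0]<.8)&(abs(P[:,1])<.5)]; print(n,'table z',np.median(tb[:,2]))
    # stand top
    s=P[(P[:,2]>.03)&(P[:,2]<.043)&(P[:,1]<-.2)&(P[:,1]>-.45)&(P[:,0]>.35)&(P[:,0]<.7)]
    print('stand',cv2.minAreaRect(s[:,:2].astype(np.float32)),len(s))
    s=P[(P[:,2]>.008)&(P[:,2]<.018)&(P[:,1]<.35)&(P[:,1]>-.2)&(P[:,0]>.42)&(P[:,0]<.7)]
    print('foot',cv2.minAreaRect(s[:,:2].astype(np.float32)),len(s))
    h=P[(P[:,2]>.155)&(P[:,2]<.172)&(P[:,1]>0)&(P[:,0]>.42)&(P[:,0]<.7)&(P[:,1]<.35)]
    print('housing',cv2.minAreaRect(h[:,:2].astype(np.float32)),len(h))
    r=P[(P[:,2]>.125)&(P[:,2]<.14)&(P[:,1]<.1)&(P[:,1]>-.16)&(P[:,0]>.42)&(P[:,0]<.7)]
    print('rail',len(r),np.median(r,0), cv2.fitLine(r[:,:2].astype(np.float32),cv2.DIST_HUBER,0,.01,.01).ravel())
    c=P[(P[:,2]>.05)&(P[:,1]<-.2)&(P[:,1]>-.45)&(P[:,0]>.4)&(P[:,0]<.62)]
    for lo,hi in((.05,.08),(.08,.11),(.11,.13),(.13,.15),(.15,.175)):
        q=c[(c[:,2]>lo)&(c[:,2]<hi)]
        print(lo,len(q)); print(np.round(q[np.argsort(q[:,0])][::max(1,len(q)//14)],3).tolist())
im=A[1][0]; a=cv2.resize(im[255:350,260:370],None,fx=4,fy=4,interpolation=2)
im=A[0][0]; b=cv2.resize(im[175:245,310:385],None,fx=5,fy=5,interpolation=2)
o=np.zeros((380,815,3),np.uint8);o[:a.shape[0],:a.shape[1]]=a;o[:350,440:815]=b
cv2.imwrite('pics/c.png',o[:,:800,::-1])
E
```

```text
top table z 7.386973007666665e-05
stand ((0.533515453338623, -0.3417649269104004), (0.10506764054298401, 0.1405639946460724), 79.52496337890625) 1055
foot ((0.6021664142608643, 0.04674243927001953), (0.13058771193027496, 0.4050252437591553), 7.277100086212158) 3077
housing ((0.5901251435279846, 0.21914583444595337), (0.1198578029870987, 0.11139949411153793), 7.0460004806518555) 1166
rail 292 [ 0.60547773 -0.0230557   0.13352771] [ 0.12693173 -0.9919115   0.60553294 -0.02307183]
0.05 91
[[0.498, -0.348, 0.066], [0.499, -0.336, 0.052], [0.501, -0.332, 0.068], [0.504, -0.325, 0.075], [0.562, -0.387, 0.069], [0.564, -0.367, 0.054], [0.564, -0.376, 0.076], [0.566, -0.362, 0.061], [0.567, -0.358, 0.052], [0.568, -0.354, 0.067], [0.571, -0.336, 0.051], [0.572, -0.338, 0.068], [0.573, -0.323, 0.056], [0.574, -0.322, 0.07], [0.576, -0.333, 0.079], [0.58, -0.31, 0.073]]
0.08 86
[[0.5, -0.349, 0.086], [0.502, -0.343, 0.097], [0.503, -0.331, 0.085], [0.505, -0.323, 0.094], [0.51, -0.322, 0.108], [0.535, -0.327, 0.095], [0.566, -0.386, 0.083], [0.569, -0.355, 0.086], [0.571, -0.36, 0.099], [0.572
[... 2846 characters left out ...]
 [0.511, -0.348, 0.146], [0.512, -0.349, 0.131], [0.512, -0.333, 0.137], [0.513, -0.338, 0.141], [0.515, -0.348, 0.137], [0.518, -0.349, 0.149], [0.522, -0.351, 0.148], [0.58, -0.357, 0.142], [0.58, -0.354, 0.136], [0.581, -0.358, 0.143], [0.582, -0.35, 0.147], [0.582, -0.34, 0.14], [0.583, -0.343, 0.15], [0.587, -0.362, 0.143]]
0.15 205
[[0.511, -0.346, 0.157], [0.513, -0.339, 0.166], [0.515, -0.334, 0.161], [0.516, -0.331, 0.168], [0.518, -0.342, 0.166], [0.521, -0.339, 0.167], [0.524, -0.335, 0.168], [0.527, -0.328, 0.166], [0.581, -0.355, 0.156], [0.583, -0.358, 0.165], [0.584, -0.352, 0.168], [0.586, -0.361, 0.166], [0.588, -0.355, 0.167], [0.591, -0.355, 0.166], [0.594, -0.344, 0.168]]
```

View pics/c.png

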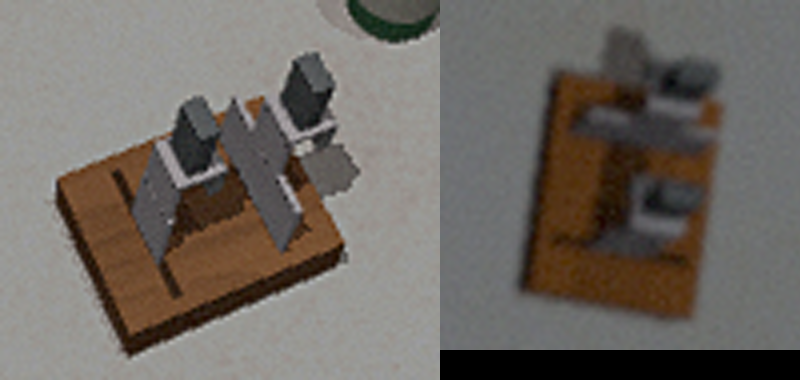

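Side crop: the far carrier, with its plate spanning (232,100)–(300,250), is the wide one. The near carrier, at (160,200), is the narrow one. I'll fit poses more finely.

```bash
python3 - <<'E'
from h import *
for n in('top','side'):
    P=load(n)[1].reshape(-1,3); P=P[np.isfinite(P[:,0])]
    th=np.radians(-10.5); ex=np.array([np.cos(th),np.sin(th)]);ey=np.array([-ex[1],ex[0]]); C=np.array([.5325,-.341])
    L=np.c_[(P[:,:2]-C)@ex,(P[:,:2]-C)@ey,P[:,2]]
    q=L[(L[:,0]>.02)&(L[:,0]<.06)&(abs(L[:,1])<.05)&(L[:,2]>.045)&(L[:,2]<.085)]
    q=q[q[:,0]<np.median(q[:,0])+.008]
    A=np.c_[q[:,1:],np.ones(len(q))]; s=np.linalg.lstsq(A,q[:,0],rcond=None)[0]
    r=q[:,0]-A@s; k=abs(r)<.003; s=np.linalg.lstsq(A[k],q[k,0],rcond=None)[0]
    print(n,'plate x=a*y+b*z+c',s,'y range',np.percentile(q[:,1],[1,99]),len(q))
    t=L[(L[:,2]>.160)&(L[:,2]<.18)&(abs(L[:,1])<.05)&(abs(L[:,0])<.08)]
    for g in(t[t[:,0]<.015],t[t[:,0]>.015]):
        c=np.median(g,0); e=np.percentile(g,[2,98],axis=0); print('tab loc med',c,'ext',e.round(4).tolist(),'centre world',C+e.mean(0)[0]*ex+e.mean(0)[1]*ey)
    b=P[(P[:,2]>.10)&(P[:,2]<.25)&(P[:,0]>.62)&(P[:,0]<.9)&(P[:,1]<-.15)&(P[:,1]>-.4)]
    print('bottle',np.median(b,0),b.min(0),b.max(0))
    pd=P[(P[:,2]>.2)&(P[:,2]<.3)&(P[:,0]>.4)&(P[:,0]<.7)&(P[:,1]>.1)&(P[:,1]<.32)]
    print('lever',pd.min(0),pd.max(0))
    pm=pd[pd[:,0]<.525]; print('paddle?',len(pm),pm.mean(0) if len(pm) else 0,pm.min(0),pm.max(0))
E
```

```text
top plate x=a*y+b*z+c [0.00482238 0.1111309  0.03045217] y range [-0.03925391  0.0394318 ] 106
tab loc med [-0.01084744  0.00032076  0.16593683] ext [[-0.0171, -0.0116, 0.1627], [-0.0043, 0.0118, 0.1692]] centre world [ 0.52203387 -0.33895491]
tab loc med [0.05785852 0.00050259 0.16605888] ext [[0.0519, -0.01, 0.1606], [0.066, 0.0111, 0.1708]] centre world [ 0.590553   -0.35122771]
bottle [ 0.73041107 -0.27659408  0.14477172] [ 0.70876397 -0.31478666  0.10015549] [ 0.76755995 -0.25393903  0.21478628]
lever [0.47754026 0.18366918 0.20010727] [0.63861915 0.24404436 0.24321215]
paddle? 293 [0.50075772 0.20620395 0.23546662] [0.47754026 0.18366918 0.22486976] [0.52492925 0.22949205 0.24321215]
side plate x=a*y+b*z+c [-0.00341882  0.10561092  0.02912997] y range [-0.03946354  0.04014864] 248
tab loc med [-0.01332304 -0.00094671  0.16605747] ext [[-0.0194, -0.0112, 0.1618], [-0.0058, 0.0119, 0.169]] centre world [ 0.5201491  -0.33835685]
tab loc med [ 5.60203500e-02 -1.37730809e-04  1.65961228e-01] ext [[0.0506, -0.0115, 0.1605], [0.0633, 0.0115, 0.1691]] centre world [ 0.58848956 -0.35140601]
bottle [ 0.72761349 -0.2916622   0.14390247] [ 0.70652956 -0.31426668  0.10001765] [ 0.76393151 -0.25444229  0.21479995]
lever [0.47494082 0.1825556  0.20054009] [0.63610793 0.24474322 0.24371055]
paddle? 220 [0.49795718 0.2042     0.23560507] [0.47494082 0.1825556  0.22207093] [0.5247779  0.23307429 0.24371055]
```

Request:
{"fn": "drive_tool", "kwargs": {"commands": [{"dy": -0.5,"wy": 0.113,"grip": 50},{"dy": -0.5,"wy": 0.113,"grip": 50},{"dy": -0.5,"wy": 0.113,"grip": 50},{"dy": -0.5,"wy": 0.113,"grip": 50},{"dy": -0.5,"wy": 0.113,"grip": 50},{"dy": -0.5,"wy": 0.113,"grip": 50},{"dy": -0.5,"wy": 0.113,"grip": 50},{"dy": 0,"wy": 0.113,"grip": 50}]}}

```text
schema error: expected keys dx, dy, dz, wx, wy, wz, grip
```

Request:
{"fn": "drive_tool", "kwargs": {"commands": [{"dx": 0,"dy": -0.6,"dz": 0,"wx": 0,"wy": 0.113,"wz": 0,"grip": 50},{"dx": 0,"dy": -0.6,"dz": 0,"wx": 0,"wy": 0.113,"wz": 0,"grip": 50},{"dx": 0,"dy": -0.6,"dz": 0,"wx": 0,"wy": 0.113,"wz": 0,"grip": 50},{"dx": 0,"dy": -0.6,"dz": 0,"wx": 0,"wy": 0.113,"wz": 0,"grip": 50},{"dx": 0,"dy": -0.6,"dz": 0,"wx": 0,"wy": 0.113,"wz": 0,"grip": 50},{"dx": 0,"dy": -0.6,"dz": 0,"wx": 0,"wy": 0.113,"wz": 0,"grip": 50},{"dx": 0,"dy": 0,"dz": 0,"wx": 0,"wy": 0.113,"wz": 0,"grip": 50},{"dx": 0,"dy": 0,"dz": 0,"wx": 0,"wy": 0.113,"wz": 0,"grip": 50}]}}

```text
time_s: 1.1
position: [0.2046, 0.5903, 0.3884]
tcp_rot: [[0.982, -0.0, 0.188], [-0.188, -0.0, 0.982], [-0.0, -1.0, -0.0]]
force: [-0.7, -0.1, -0.2]
opening: 0.574
```

Request:
{"fn": "drive_tool", "kwargs": {"commands": [{"dx": 0.65,"dy": 0,"dz": -1,"wx": 0,"wy": 0,"wz": 0,"grip": 50},{"dx": 0.65,"dy": 0,"dz": -1,"wx": 0,"wy": 0,"wz": 0,"grip": 50},{"dx": 0.65,"dy": 0,"dz": -1,"wx": 0,"wy": 0,"wz": 0,"grip": 50},{"dx": 0.65,"dy": 0,"dz": -1,"wx": 0,"wy": 0,"wz": 0,"grip": 50},{"dx": 0.65,"dy": 0,"dz": -1,"wx": 0,"wy": 0,"wz": 0,"grip": 50},{"dx": 0.65,"dy": 0,"dz": -1,"wx": 0,"wy": 0,"wz": 0,"grip": 50},{"dx": 0.65,"dy": 0,"dz": -1,"wx": 0,"wy": 0,"wz": 0,"grip": 50},{"dx": 0.65,"dy": 0,"dz": -1,"wx": 0,"wy": 0,"wz": 0,"grip": 50}]}}

```text
time_s: 2.1
position: [0.3511, 0.2365, 0.3883]
tcp_rot: [[0.983, -0.0, 0.182], [-0.182, -0.0, 0.983], [-0.0, -1.0, -0.0]]
force: [1.4, -0.4, -0.2]
opening: 0.573
```

Request:
{"fn": "drive_tool", "kwargs": {"commands": [{"dx": 0.65,"dy": 0,"dz": -1,"wx": 0,"wy": 0,"wz": 0,"grip": 50},{"dx": 0.65,"dy": 0,"dz": -1,"wx": 0,"wy": 0,"wz": 0,"grip": 50},{"dx": 0.65,"dy": 0,"dz": -1,"wx": 0,"wy": 0,"wz": 0,"grip": 50},{"dx": 0.65,"dy": 0,"dz": -1,"wx": 0,"wy": 0,"wz": 0,"grip": 50},{"dx": 0.65,"dy": 0,"dz": -1,"wx": 0,"wy": 0,"wz": 0,"grip": 50},{"dx": 0.65,"dy": 0,"dz": -1,"wx": 0,"wy": 0,"wz": 0,"grip": 50},{"dx": 0.65,"dy": 0,"dz": -1,"wx": 0,"wy": 0,"wz": 0,"grip": 50},{"dx": 0,"dy": 0,"dz": 0,"wx": 0,"wy": 0,"wz": 0,"grip": 50}]}}

```text
time_s: 3.1
position: [0.48, -0.0733, 0.3878]
tcp_rot: [[0.982, -0.001, 0.186], [-0.186, -0.0, 0.982], [-0.001, -1.0, -0.0]]
force: [-0.4, -0.1, 0.2]
opening: 0.573
```

```bash
python3 - <<'E'
from h import *
st(); w=cap('wrist'); cv2.imwrite('pics/w.png',w[...,::-1])
im,P,K,T=load('wrist'); print(np.round(np.linalg.inv(T),3).tolist())
E
```

```text
3.1 [ 0.48   -0.0733  0.3878] op 0.573 F [-0.4 -0.1  0.2]
[[0.982, -0.001, 0.186], [-0.186, -0.0, 0.982], [-0.001, -1.0, -0.0]]
[[0.982, -0.18, -0.053, 0.494], [-0.187, -0.942, -0.279, 0.003], [0.0, 0.284, -0.959, 0.528], [0.0, 0.0, 0.0, 1.0]]
```

View pics/w.png

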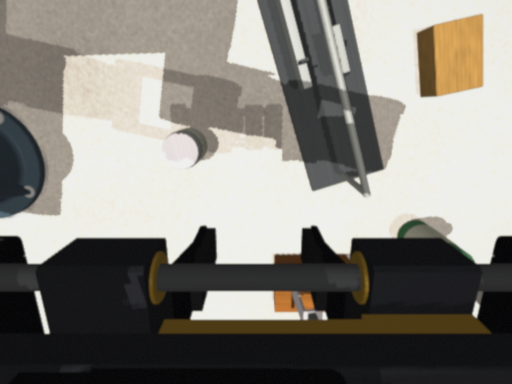

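The wrist view shows the press rail running from (325,0) to (365,190), a fin at about (305,62), and the stand between the fingers at (300,290). Next I hover over the wide tab and re-measure.

Request:
{"fn": "drive_tool", "kwargs": {"commands": [{"dx": 0.56,"dy": 0.2,"dz": -0.9,"wx": 0,"wy": 0,"wz": 0,"grip": 50},{"dx": 0.56,"dy": 0.2,"dz": -0.9,"wx": 0,"wy": 0,"wz": 0,"grip": 50},{"dx": 0.56,"dy": 0.2,"dz": -0.9,"wx": 0,"wy": 0,"wz": 0,"grip": 50},{"dx": 0.56,"dy": 0.4,"dz": -0.9,"wx": 0,"wy": 0,"wz": 0,"grip": 50},{"dx": 0.56,"dy": 0.5,"dz": -0.9,"wx": 0,"wy": 0,"wz": 0,"grip": 50},{"dx": 0.56,"dy": 0.5,"dz": -0.9,"wx": 0,"wy": 0,"wz": 0,"grip": 50},{"dx": 0.56,"dy": 0.5,"dz": -0.9,"wx": 0,"wy": 0,"wz": 0,"grip": 50},{"dx": 0,"dy": 0,"dz": 0,"wx": 0,"wy": 0,"wz": 0.068,"grip": 50}]}}

```text
time_s: 4.15
position: [0.5858, -0.3472, 0.2861]
tcp_rot: [[0.977, -0.111, 0.184], [-0.183, 0.023, 0.983], [-0.114, -0.994, 0.002]]
force: [-0.2, 0.3, -0.1]
opening: 0.576
```

```bash
python3 - <<'E'
from h import *
# press from earlier wrist cloud
im,P,K,T=load('wrist'); v,u=62,305
print('fin area',np.round(P[50:80:4,298:314:3],3).tolist())
Q=P.reshape(-1,3);Q=Q[np.isfinite(Q[:,0])]
r=Q[(Q[:,2]>.128)&(Q[:,2]<.142)&(Q[:,0]>.55)&(Q[:,0]<.66)&(Q[:,1]>-.15)&(Q[:,1]<.1)]
print('rail',len(r),np.median(r,0),r.min(0),r.max(0),cv2.fitLine(r[:,:2].astype(np.float32),cv2.DIST_HUBER,0,.01,.01).ravel())
s=st(); w=cap('wrist'); cv2.imwrite('pics/w2.png',w[...,::-1])
im,P,K,T=load('wrist'); Q=P.reshape(-1,3)
th=np.radians(-10.5); ex=np.array([np.cos(th),np.sin(th)]);ey=np.array([-ex[1],ex[0]]); C=np.array([.5325,-.341])
L=np.c_[(Q[:,:2]-C)@ex,(Q[:,:2]-C)@ey,Q[:,2]]
t=L[(L[:,2]>.15)&(L[:,2]<.18)&(abs(L[:,1])<.03)&(L[:,0]>.02)&(L[:,0]<.085)]
e=np.percentile(t,[2,98],axis=0); print('tab',len(t),e.round(4).tolist()); 
tt=t[t[:,2]>.163]; print('top',np.percentile(tt,[2,50,98],axis=0).round(4).tolist())
p=np.array(s['position']);print('tcp local',(p[:2]-C)@ex,(p[:2]-C)@ey)
E
```

```text
fin area [[[0.559, 0.062, 0.094], [0.562, 0.061, 0.096], [0.58, 0.071, 0.012], [0.585, 0.07, 0.011], [0.589, 0.069, 0.012], [0.594, 0.068, 0.012]], [[0.558, 0.057, 0.096], [0.562, 0.056, 0.096], [0.565, 0.055, 0.097], [0.584, 0.064, 0.013], [0.588, 0.064, 0.013], [0.593, 0.062, 0.014]], [[0.557, 0.052, 0.095], [0.561, 0.051, 0.096], [0.561, 0.048, 0.12], [0.564, 0.047, 0.121], [0.588, 0.058, 0.012], [0.593, 0.057, 0.012]], [[0.556, 0.047, 0.099], [0.556, 0.044, 0.121], [0.562, 0.044, 0.111], [0.582, 0.053, 0.012], [0.587, 0.052, 0.012], [0.592, 0.051, 0.012]], [[0.556, 0.042, 0.093], [0.56, 0.042, 0.095], [0.564, 0.041, 0.094], [0.568, 0.04, 0.093], [0.586, 0.046, 0.012], [0.591, 0.045, 0.013]], [[0.556, 0.038, 0.085], [0.559, 0.037, 0.095], [0.563, 0.036, 0.095], [0.567, 0.035, 0.095], [0.585, 0.04, 0.012], [0.59, 0.039, 0.014]], [[0.557, 0.034, 0.075], [0.558, 0.032, 0.096], [0.562, 0.031, 0.095], [0.566, 0.03, 0.096], [0.584, 0.034, 0.013], [0.59, 0.034, 0.01]], [[0.557, 0.029, 0.065], [0.557, 0.027, 0.094], [0.561, 0.026, 0.095], [0.565, 0.025, 0.096], [0.569, 0.024, 0.096], [0.589, 0.028, 0.011]]]
rail 1664 [ 0.60124818 -0.00583256  0.13435778] [ 0.58331713 -0.14502341  0.128386  ] [0.62337776 0.09999172 0.13746306] [ 0.12990017 -0.9915271   0.60133094 -0.01191897]
4.15 [ 0.5858 -0.3472  0.2861] op 0.576 F [-0.2  0.3 -0.1]
[[0.977, -0.111, 0.184], [-0.183, 0.023, 0.983], [-0.114, -0.994, 0.002]]
tab 446 [[0.0509, -0.0103, 0.1517], [0.0638, 0.0131, 0.1681]]
top [[0.0509, -0.0104, 0.1644], [0.0573, 0.0022, 0.1667], [0.0638, 0.0129, 0.1682]]
tcp local 0.053497812094850584 0.0035842874766791443
```

View pics/w2.png

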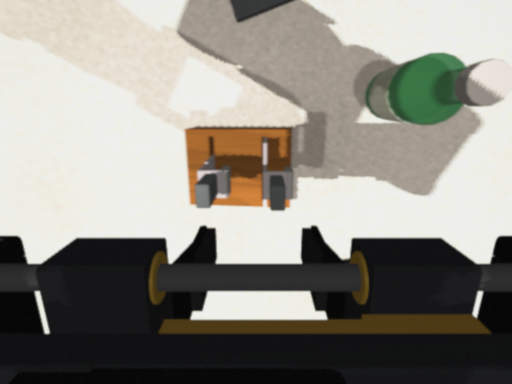

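The hover view shows the wide tab at (278,190) and the narrow tab at (205,190), with clear space between the fingers. I'll shift and descend along the leaning axis.

Request:
{"fn": "drive_tool", "kwargs": {"commands": [{"dx": 0.42,"dy": 0,"dz": -0.05,"wx": 0,"wy": 0,"wz": 0,"grip": 50},{"dx": 0,"dy": 0.5,"dz": 0,"wx": 0,"wy": 0,"wz": 0,"grip": 50},{"dx": 0,"dy": 0.5,"dz": 0,"wx": 0,"wy": 0,"wz": 0,"grip": 50},{"dx": 0,"dy": 0.5,"dz": 0,"wx": 0,"wy": 0,"wz": 0,"grip": 50},{"dx": 0,"dy": 0.5,"dz": 0,"wx": 0,"wy": 0,"wz": 0,"grip": 50},{"dx": 0,"dy": 0.5,"dz": 0,"wx": 0,"wy": 0,"wz": 0,"grip": 50},{"dx": 0,"dy": 0.4,"dz": 0,"wx": 0,"wy": 0,"wz": 0,"grip": 50},{"dx": 0,"dy": 0,"dz": 0,"wx": 0,"wy": 0,"wz": 0,"grip": 50}]}}

```text
time_s: 5.2
position: [0.5906, -0.3479, 0.1702]
tcp_rot: [[0.978, -0.107, 0.181], [-0.18, 0.021, 0.983], [-0.109, -0.994, 0.002]]
force: [-0.0, 0.6, -0.0]
opening: 0.574
```

```bash
python3 - <<'E'
from h import *
s=st(); w=cap('wrist'); cv2.imwrite('pics/w3.png',w[...,::-1])
th=np.radians(-10.5); ex=np.array([np.cos(th),np.sin(th)]);ey=np.array([-ex[1],ex[0]]); C=np.array([.5325,-.341])
p=np.array(s['position']);print('tcp local',(p[:2]-C)@ex,(p[:2]-C)@ey)
E
```

```text
5.2 [ 0.5906 -0.3479  0.1702] op 0.574 F [-0.   0.6 -0. ]
[[0.978, -0.107, 0.181], [-0.18, 0.021, 0.983], [-0.109, -0.994, 0.002]]
tcp local 0.058344426472135405 0.003822199096351099
```

View pics/w3.png

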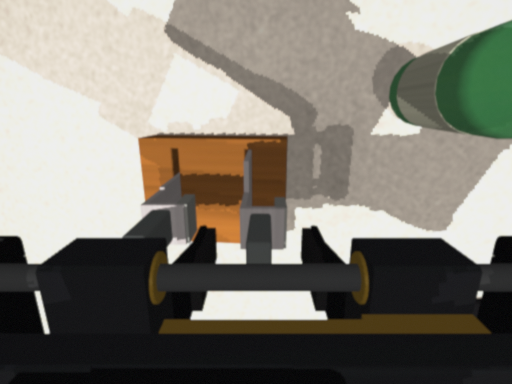

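The tab at column 262 lies centred between the fingertips (210 and 305). I'll go down and close.

Request:
{"fn": "drive_tool", "kwargs": {"commands": [{"dx": -0.02,"dy": 0.27,"dz": -0.06,"wx": 0,"wy": 0,"wz": 0,"grip": 50},{"dx": 0,"dy": 0.25,"dz": 0,"wx": 0,"wy": 0,"wz": 0,"grip": 50},{"dx": 0,"dy": 0,"dz": 0,"wx": 0,"wy": 0,"wz": 0,"grip": 25},{"dx": 0,"dy": 0,"dz": 0,"wx": 0,"wy": 0,"wz": 0,"grip": 0},{"dx": 0,"dy": 0,"dz": 0,"wx": 0,"wy": 0,"wz": 0,"grip": 0},{"dx": 0,"dy": 0,"dz": 0,"wx": 0,"wy": 0,"wz": 0,"grip": 0},{"dx": 0,"dy": 0,"dz": 0,"wx": 0,"wy": 0,"wz": 0,"grip": 0},{"dx": 0,"dy": 0,"dz": 0,"wx": 0,"wy": 0,"wz": 0,"grip": 0}]}}

```text
time_s: 6.25
position: [0.5888, -0.3516, 0.151]
tcp_rot: [[0.978, -0.102, 0.182], [-0.181, 0.019, 0.983], [-0.104, -0.995, -0.0]]
force: [2.5, -0.1, -2.1]
opening: 0.158
```

Request:
{"fn": "drive_tool", "kwargs": {"commands": [{"dx": 0,"dy": -0.2,"dz": 0,"wx": 0,"wy": 0,"wz": 0,"grip": 0},{"dx": 0,"dy": -0.4,"dz": 0,"wx": 0,"wy": 0,"wz": 0,"grip": 0},{"dx": 0,"dy": -0.6,"dz": 0,"wx": 0,"wy": 0,"wz": 0,"grip": 0},{"dx": 0,"dy": -0.7,"dz": 0,"wx": 0,"wy": 0,"wz": 0,"grip": 0},{"dx": 0,"dy": -0.7,"dz": 0,"wx": 0,"wy": 0,"wz": 0,"grip": 0},{"dx": 0,"dy": -0.7,"dz": 0,"wx": 0,"wy": 0,"wz": 0,"grip": 0},{"dx": 0,"dy": -0.5,"dz": 0,"wx": 0,"wy": 0,"wz": 0,"grip": 0},{"dx": 0,"dy": 0,"dz": 0,"wx": 0,"wy": 0,"wz": 0,"grip": 0}]}}

```text
time_s: 7.25
position: [0.6036, -0.3546, 0.305]
tcp_rot: [[0.978, -0.103, 0.182], [-0.181, 0.017, 0.983], [-0.105, -0.994, -0.002]]
force: [-0.5, 0.6, -1.7]
opening: 0.164
```

Request:
{"fn": "drive_tool", "kwargs": {"commands": [{"dx": 0,"dy": 0,"dz": 0,"wx": 0,"wy": 0,"wz": -0.066,"grip": 0},{"dx": 0,"dy": 0,"dz": 0.4,"wx": 0,"wy": -0.07,"wz": 0,"grip": 0},{"dx": 0,"dy": 0,"dz": 0.6,"wx": 0,"wy": -0.07,"wz": 0,"grip": 0},{"dx": 0,"dy": 0,"dz": 0.6,"wx": 0,"wy": -0.06,"wz": 0,"grip": 0},{"dx": 0,"dy": 0,"dz": 0.6,"wx": 0,"wy": 0,"wz": 0,"grip": 0},{"dx": 0,"dy": 0,"dz": 0.4,"wx": 0,"wy": 0,"wz": 0,"grip": 0},{"dx": 0,"dy": 0,"dz": 0,"wx": 0,"wy": 0,"wz": 0,"grip": 0},{"dx": 0,"dy": 0,"dz": 0,"wx": 0,"wy": 0,"wz": 0,"grip": 0}]}}

```text
time_s: 8.25
position: [0.6025, -0.2517, 0.3022]
tcp_rot: [[0.991, -0.003, -0.13], [0.13, -0.001, 0.991], [-0.003, -1.0, -0.0]]
force: [-0.1, 0.3, -2.7]
opening: 0.157
```

```bash
python3 - <<'E'
from h import *
s=st(); w=cap('side'); cap('top')
p=np.array(s['position']);R=np.array(s['tcp_rot'])
ims=[]
for n in('side','top'):
    im,P,K,T=load(n)
    Q=(P-p)@R  # tool coords
    m=np.isfinite(Q[...,0])&(abs(Q[...,0])<.05)&(abs(Q[...,2])<.06)&(Q[...,1]>.015)&(Q[...,1]<.16)
    q=Q[m]; print(n,len(q))
    pl=q[(q[:,1]>.07)&(q[:,0]<0.005)&(q[:,0]>-.035)]
    if len(pl)>20:
        A=np.c_[pl[:,1:],np.ones(len(pl))]; k=np.ones(len(pl),bool)
        for _ in range(4):
            c=np.linalg.lstsq(A[k],pl[k,0],rcond=None)[0]; k=abs(pl[:,0]-A@c)<.003
        print(' plate x=a*y+b*z+c',c,k.sum(),'ext',np.percentile(pl[k],[1,99],axis=0).round(4).tolist())
    u=cv2.projectPoints(p,cv2.Rodrigues(T[:3,:3])[0],T[:3,3],K,None)[0].ravel().astype(int)
    a,b=max(0,u[0]-70),max(0,u[1]-60); c=im[b:b+150,a:a+140]; ims.append(cv2.resize(c,(392,420),interpolation=2))
cv2.imwrite('pics/d.png',np.hstack(ims)[...,::-1])
E
```

```text
8.25 [ 0.6025 -0.2517  0.3022] op 0.157 F [-0.1  0.3 -2.7]
[[0.991, -0.003, -0.13], [0.13, -0.001, 0.991], [-0.003, -1.0, -0.0]]
side 736
 plate x=a*y+b*z+c [ 0.0012078  -0.00507087 -0.01315426] 488 ext [[-0.0149, 0.0703, -0.0395], [-0.0107, 0.1402, 0.0396]]
top 0
```

View pics/d.png

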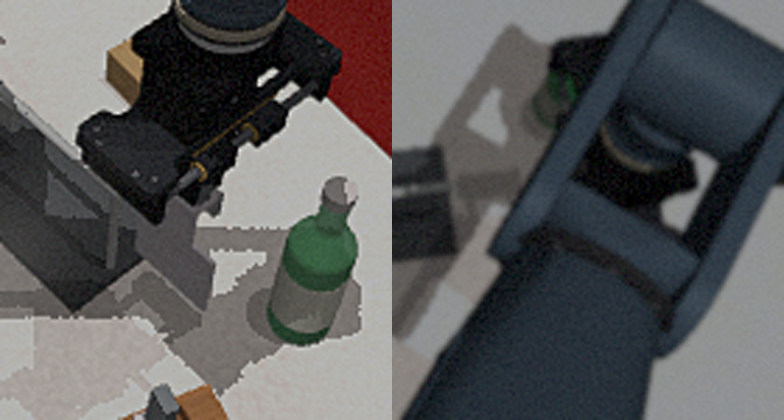

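The side crop shows the wide carrier hanging square in the gripper; the plate fit gives under 0.3° of tilt or yaw and an x offset of about 1 mm. I'll move it over the rail, 125 mm short of the mark.

Request:
{"fn": "drive_tool", "kwargs": {"commands": [{"dx": 0.107,"dy": 0,"dz": 0.4,"wx": 0,"wy": 0,"wz": 0,"grip": 0},{"dx": 0.107,"dy": 0,"dz": 0.6,"wx": 0,"wy": 0,"wz": 0,"grip": 0},{"dx": 0.107,"dy": 0,"dz": 0.8,"wx": 0,"wy": 0,"wz": 0,"grip": 0},{"dx": 0.107,"dy": 0,"dz": 0.8,"wx": 0,"wy": 0,"wz": 0,"grip": 0},{"dx": 0.107,"dy": 0,"dz": 0.8,"wx": 0,"wy": 0,"wz": 0,"grip": 0},{"dx": 0.107,"dy": 0,"dz": 0.6,"wx": 0,"wy": 0,"wz": 0,"grip": 0},{"dx": 0.107,"dy": 0.5,"dz": 0.35,"wx": 0,"wy": 0,"wz": 0,"grip": 0},{"dx": 0,"dy": 0.5,"dz": 0,"wx": 0,"wy": 0,"wz": 0,"grip": 0}]}}

```text
time_s: 9.35
position: [0.609, -0.0711, 0.2622]
tcp_rot: [[0.991, -0.002, -0.134], [0.134, 0.001, 0.991], [-0.002, -1.0, 0.002]]
force: [0.2, -0.8, -3.0]
opening: 0.162
```

Request:
{"fn": "drive_tool", "kwargs": {"commands": [{"dx": 0,"dy": 0.5,"dz": 0,"wx": 0,"wy": 0,"wz": 0,"grip": 0},{"dx": 0,"dy": 0.5,"dz": 0,"wx": 0,"wy": 0,"wz": 0,"grip": 0},{"dx": 0,"dy": 0,"dz": 0,"wx": 0,"wy": 0,"wz": 0,"grip": 0},{"dx": 0,"dy": 0,"dz": 0,"wx": 0,"wy": 0,"wz": 0,"grip": 0}]}}

```text
time_s: 9.85
position: [0.6094, -0.0737, 0.223]
tcp_rot: [[0.991, -0.002, -0.132], [0.132, 0.0, 0.991], [-0.002, -1.0, 0.001]]
force: [-0.0, 0.0, -2.7]
opening: 0.162
```

```bash
cat > look.py <<'E'
from h import *
import sys
s=st(); cap('side')
p=np.array(s['position']);R=np.array(s['tcp_rot'])
im,P,K,T=load('side')
Q=(P-p)@R
q=Q[np.isfinite(Q[...,0])]
pl=q[(q[:,1]>.06)&(q[:,1]<.15)&(q[:,0]<0)&(q[:,0]>-.03)&(abs(q[:,2])<.05)]
A=np.c_[pl[:,1:],np.ones(len(pl))]; k=abs(pl[:,0]-np.median(pl[:,0]))<.006
for _ in range(4):
    c=np.linalg.lstsq(A[k],pl[k,0],rcond=None)[0]; k=abs(pl[:,0]-A@c)<.003
print('plate',c,k.sum(),np.percentile(pl[k],[1,99],axis=0).round(4).tolist())
# rail in tool coords: beyond the plate on the free-end side
W=P[np.isfinite(P[...,0])]; ry=(W[:,2]>.124)&(W[:,2]<.14)&(W[:,0]>.57)&(W[:,0]<.64)&(W[:,1]>-.14)&(W[:,1]<p[1]-.045)
r=W[ry]; 
if len(r)>10: print('rail free side tool x,z(press)',len(r),np.median(((r-p)@R)[:,0]),np.percentile(r[:,2],[50,95]))
u=cv2.projectPoints(p-np.array([0,0,.06]),cv2.Rodrigues(T[:3,:3])[0],T[:3,3],K,None)[0].ravel().astype(int)
a,b=max(0,u[0]-80),max(0,u[1]-60)
cv2.imwrite(sys.argv[1],cv2.resize(im[b:b+120,a:a+160],None,fx=4,fy=4,interpolation=2)[...,::-1])
E
python3 look.py pics/e.png
```

```text
9.85 [ 0.6094 -0.0737  0.223 ] op 0.162 F [-0.   0.  -2.7]
[[0.991, -0.002, -0.132], [0.132, 0.0, 0.991], [-0.002, -1.0, 0.001]]
plate [-5.41062273e-03  1.89130167e-05 -1.23067777e-02] 401 [[-0.0151, 0.0621, -0.0398], [-0.01, 0.1394, 0.0405]]
rail free side tool x,z(press) 30 -0.0002368139771869603 [0.13428897 0.136357  ]
```

View pics/e.png

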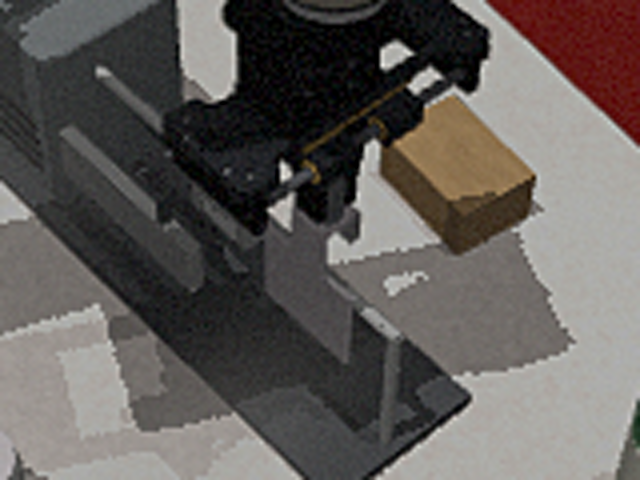

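The hook gap is above the rail, with the plate on the robot's side and post-end clearance visible at (385,330). I'll lower it.

Request:
{"fn": "drive_tool", "kwargs": {"commands": [{"dx": 0,"dy": 0.3,"dz": 0,"wx": 0,"wy": 0,"wz": 0,"grip": 0},{"dx": 0,"dy": 0.3,"dz": 0,"wx": 0,"wy": 0,"wz": 0,"grip": 0},{"dx": 0,"dy": 0.3,"dz": 0,"wx": 0,"wy": 0,"wz": 0,"grip": 0},{"dx": 0,"dy": 0.22,"dz": 0,"wx": 0,"wy": 0,"wz": 0,"grip": 0},{"dx": 0,"dy": 0,"dz": 0,"wx": 0,"wy": 0,"wz": 0,"grip": 0},{"dx": 0,"dy": 0,"dz": 0,"wx": 0,"wy": 0,"wz": 0,"grip": 0}]}}

```text
time_s: 10.65
position: [0.6092, -0.0746, 0.1774]
tcp_rot: [[0.991, -0.003, -0.131], [0.131, 0.0, 0.991], [-0.002, -1.0, 0.001]]
force: [0.3, 0.8, -2.4]
opening: 0.157
```

Request:
{"fn": "drive_tool", "kwargs": {"commands": [{"dx": 0,"dy": 0.05,"dz": 0,"wx": 0,"wy": 0,"wz": 0,"grip": 0},{"dx": 0,"dy": 0,"dz": 0,"wx": 0,"wy": 0,"wz": 0,"grip": 0}]}}

```text
time_s: 10.9
position: [0.6089, -0.0745, 0.1755]
tcp_rot: [[0.991, -0.003, -0.131], [0.131, 0.0, 0.991], [-0.003, -1.0, 0.001]]
force: [-0.3, -0.2, -1.7]
opening: 0.163
```

Request:
{"fn": "drive_tool", "kwargs": {"commands": [{"dx": 0,"dy": 0.03,"dz": 0,"wx": 0,"wy": 0,"wz": 0,"grip": 0},{"dx": 0,"dy": 0,"dz": 0,"wx": 0,"wy": 0,"wz": 0,"grip": 0}]}}

```text
time_s: 11.15
position: [0.6088, -0.0745, 0.1741]
tcp_rot: [[0.991, -0.003, -0.131], [0.131, 0.001, 0.991], [-0.003, -1.0, 0.001]]
force: [-0.3, -0.4, -2.4]
opening: 0.158
```

Request:
{"fn": "drive_tool", "kwargs": {"commands": [{"dx": 0,"dy": 0.04,"dz": 0,"wx": 0,"wy": 0,"wz": 0,"grip": 0},{"dx": 0,"dy": 0,"dz": 0,"wx": 0,"wy": 0,"wz": 0,"grip": 0}]}}

```text
time_s: 11.4
position: [0.6088, -0.0745, 0.1723]
tcp_rot: [[0.991, -0.003, -0.131], [0.131, 0.001, 0.991], [-0.003, -1.0, 0.001]]
force: [-0.8, 0.2, -1.5]
opening: 0.158
```

Request:
{"fn": "drive_tool", "kwargs": {"commands": [{"dx": 0,"dy": 0.03,"dz": 0,"wx": 0,"wy": 0,"wz": 0,"grip": 0},{"dx": 0,"dy": 0,"dz": 0,"wx": 0,"wy": 0,"wz": 0,"grip": 0}]}}

```text
time_s: 11.65
position: [0.6088, -0.0745, 0.1712]
tcp_rot: [[0.991, -0.003, -0.131], [0.131, 0.001, 0.991], [-0.003, -1.0, 0.001]]
force: [0.5, 0.1, -2.5]
opening: 0.159
```

Request:
{"fn": "drive_tool", "kwargs": {"commands": [{"dx": 0,"dy": 0.02,"dz": 0,"wx": 0,"wy": 0,"wz": 0,"grip": 0},{"dx": 0,"dy": 0,"dz": 0,"wx": 0,"wy": 0,"wz": 0,"grip": 0}]}}

```text
time_s: 11.9
position: [0.6089, -0.0745, 0.1705]
tcp_rot: [[0.991, -0.003, -0.131], [0.131, 0.001, 0.991], [-0.003, -1.0, 0.001]]
force: [0.2, -0.2, -3.3]
opening: 0.162
```

Request:
{"fn": "drive_tool", "kwargs": {"commands": [{"dx": 0,"dy": 0.03,"dz": 0,"wx": 0,"wy": 0,"wz": 0,"grip": 0},{"dx": 0,"dy": 0,"dz": 0,"wx": 0,"wy": 0,"wz": 0,"grip": 0}]}}

```text
time_s: 12.15
position: [0.609, -0.0745, 0.1704]
tcp_rot: [[0.991, -0.002, -0.131], [0.131, 0.0, 0.991], [-0.002, -1.0, 0.001]]
force: [-1.9, -0.0, 5.1]
opening: 0.156
```

```bash
python3 look.py pics/f.png
```

```text
12.15 [ 0.609  -0.0745  0.1704] op 0.156 F [-1.9 -0.   5.1]
[[0.991, -0.002, -0.131], [0.131, 0.0, 0.991], [-0.002, -1.0, 0.001]]
plate [-0.00074979 -0.00224416 -0.01287013] 357 [[-0.015, 0.0619, -0.0397], [-0.0104, 0.1391, 0.0406]]
rail free side tool x,z(press) 28 0.0007402371418823975 [0.13412604 0.13640724]
```

There is contact: +5 N up at TCP z 0.170, so the roof is on the rail. I'll slide along the rail.

Request:
{"fn": "drive_tool", "kwargs": {"commands": [{"dx": 0,"dy": -0.01,"dz": 0,"wx": 0,"wy": 0,"wz": 0,"grip": 0},{"dx": 0,"dy": 0,"dz": 0.2,"wx": 0,"wy": 0,"wz": 0,"grip": 0},{"dx": 0,"dy": 0,"dz": 0.35,"wx": 0,"wy": 0,"wz": 0,"grip": 0},{"dx": 0,"dy": 0,"dz": 0.35,"wx": 0,"wy": 0,"wz": 0,"grip": 0},{"dx": 0,"dy": 0,"dz": 0.35,"wx": 0,"wy": 0,"wz": 0,"grip": 0},{"dx": 0,"dy": 0,"dz": 0.35,"wx": 0,"wy": 0,"wz": 0,"grip": 0},{"dx": 0,"dy": 0,"dz": 0.35,"wx": 0,"wy": 0,"wz": 0,"grip": 0},{"dx": 0,"dy": 0,"dz": 0,"wx": 0,"wy": 0,"wz": 0,"grip": 0}]}}

```text
time_s: 13.2
position: [0.5988, 0.0057, 0.1704]
tcp_rot: [[0.991, -0.002, -0.132], [0.132, 0.003, 0.991], [-0.001, -1.0, 0.003]]
force: [-0.5, 0.8, 5.9]
opening: 0.158
```

```bash
python3 look.py pics/f.png
```

```text
13.2 [0.5988 0.0057 0.1704] op 0.158 F [-0.5  0.8  5.9]
[[0.991, -0.002, -0.132], [0.132, 0.003, 0.991], [-0.001, -1.0, 0.003]]
plate [ 0.00380538 -0.00080367 -0.01310182] 302 [[-0.0147, 0.0615, -0.0399], [-0.0106, 0.1397, 0.04]]
rail free side tool x,z(press) 135 -0.0004827666124734196 [0.13359499 0.13787666]
```

Request:
{"fn": "drive_tool", "kwargs": {"commands": [{"dx": 0,"dy": -0.01,"dz": 0.25,"wx": 0,"wy": 0,"wz": 0,"grip": 0},{"dx": 0,"dy": 0,"dz": 0.3,"wx": 0,"wy": 0,"wz": 0,"grip": 0},{"dx": 0,"dy": 0,"dz": 0.3,"wx": 0,"wy": 0,"wz": 0,"grip": 0},{"dx": 0,"dy": 0,"dz": 0.2,"wx": 0,"wy": 0,"wz": 0,"grip": 0},{"dx": 0,"dy": 0,"dz": 0,"wx": 0,"wy": 0,"wz": 0,"grip": 0},{"dx": 0,"dy": 0,"dz": 0,"wx": 0,"wy": 0,"wz": 0,"grip": 0}]}}

```text
time_s: 14.0
position: [0.5929, 0.0465, 0.1704]
tcp_rot: [[0.991, -0.003, -0.131], [0.131, 0.003, 0.991], [-0.003, -1.0, 0.003]]
force: [-0.0, 0.7, 5.5]
opening: 0.157
```

```bash
python3 look.py pics/g.png; python3 - <<'E'
from h import *
s=bot.read_state(); cap('wrist'); p=np.array(s['position'])
e=np.array([-.1293,.9916,0]); 
for n in('side','wrist','top'):
    im,P,K,T=load(n); Q=P.reshape(-1,3); Q=Q[np.isfinite(Q[:,0])]; D=Q-np.array([p[0],p[1],0])
    x=D@np.array([.9916,.1293,0]); y=D@e; z=Q[:,2]
    m=(x>-.048)&(x<-.024)&(abs(y)<.06)&(z>.102)&(z<.125)
    if n=='top': print('(old top picture)')
    print(n,'fin y rel tcp',m.sum(),np.percentile(y[m],[0,25,50,75,100]).round(4) if m.any() else 0, 'x',np.median(x[m]) if m.any() else 0)
E
```

```text
14.0 [0.5929 0.0465 0.1704] op 0.157 F [-0.   0.7  5.5]
[[0.991, -0.003, -0.131], [0.131, 0.003, 0.991], [-0.003, -1.0, 0.003]]
plate [-0.00502713 -0.00194613 -0.01224859] 200 [[-0.0143, 0.0612, -0.0399], [-0.0098, 0.1388, 0.0388]]
rail free side tool x,z(press) 189 0.0005426751256110852 [0.13394098 0.13695727]
side fin y rel tcp 20 [-0.      0.0014  0.0032  0.0036  0.0049] x -0.03165111666356195
wrist fin y rel tcp 218 [0.002  0.0043 0.0055 0.0058 0.0063] x -0.03161269886696423
(old top picture)
top fin y rel tcp 8 [-0.0008 -0.0003  0.0008  0.0017  0.0028] x -0.030826004010912525
```

View pics/g.png

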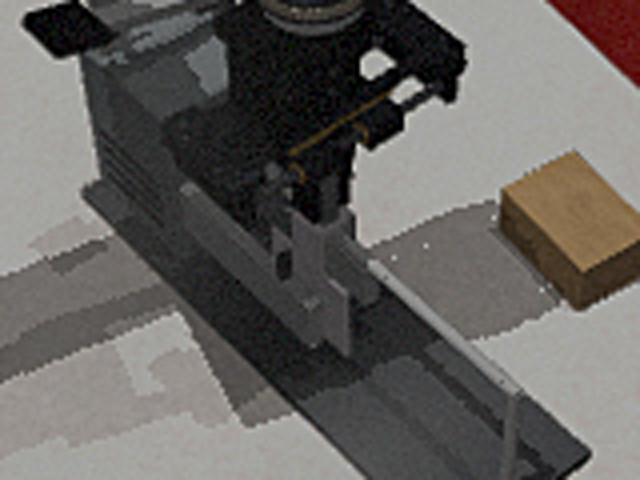

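Side crop: the carrier hangs on the rail at the pointer, with the fin beside the strap at about (283,255). Its centre is about 2.5 mm further on, so I'll nudge, unload, release and retreat up.

Request:
{"fn": "drive_tool", "kwargs": {"commands": [{"dx": 0,"dy": -0.01,"dz": 0.07,"wx": 0,"wy": 0,"wz": 0,"grip": 0},{"dx": 0,"dy": 0,"dz": 0,"wx": 0,"wy": 0,"wz": 0,"grip": 0},{"dx": 0,"dy": 0,"dz": 0,"wx": 0,"wy": 0,"wz": 0,"grip": 20},{"dx": 0,"dy": 0,"dz": 0,"wx": 0,"wy": 0,"wz": 0,"grip": 40},{"dx": 0,"dy": 0,"dz": 0,"wx": 0,"wy": 0,"wz": 0,"grip": 40},{"dx": 0,"dy": 0,"dz": 0,"wx": 0,"wy": 0,"wz": 0,"grip": 40},{"dx": 0,"dy": 0,"dz": 0,"wx": 0,"wy": 0,"wz": 0,"grip": 40},{"dx": 0,"dy": 0,"dz": 0,"wx": 0,"wy": 0,"wz": 0,"grip": 40}]}}

```text
time_s: 15.1
position: [0.5928, 0.0472, 0.1706]
tcp_rot: [[0.991, -0.003, -0.131], [0.131, 0.001, 0.991], [-0.003, -1.0, 0.001]]
force: [-1.3, -0.3, -0.7]
opening: 0.455
```

Request:
{"fn": "drive_tool", "kwargs": {"commands": [{"dx": 0,"dy": -0.3,"dz": 0,"wx": 0,"wy": 0,"wz": 0,"grip": 40},{"dx": 0,"dy": -0.4,"dz": 0,"wx": 0,"wy": 0,"wz": 0,"grip": 40},{"dx": 0,"dy": -0.7,"dz": 0,"wx": 0,"wy": 0,"wz": 0,"grip": 40},{"dx": 0,"dy": -0.8,"dz": 0,"wx": 0,"wy": 0,"wz": 0,"grip": 40},{"dx": 0,"dy": -0.8,"dz": 0,"wx": 0,"wy": 0,"wz": 0,"grip": 40},{"dx": 0,"dy": -0.8,"dz": 0,"wx": 0,"wy": 0,"wz": 0,"grip": 20},{"dx": 0,"dy": -0.6,"dz": 0,"wx": 0,"wy": 0,"wz": 0,"grip": 0},{"dx": 0,"dy": 0,"dz": 0,"wx": 0,"wy": 0,"wz": 0,"grip": 0}]}}

```text
time_s: 16.1
position: [0.5946, 0.0471, 0.3502]
tcp_rot: [[0.991, 0.004, -0.131], [0.131, -0.0, 0.991], [0.004, -1.0, -0.001]]
force: [-0.3, -0.3, -0.7]
opening: 0.203
```

```bash
cat > chk.py <<'E'
from h import *
import sys
st(); cap('side'); cap('wrist')
e=np.array([-.1293,.9916,0]); ex=np.array([.9916,.1293,0]); M=np.array([.5945,.0485,0])
for n in('side','wrist'):
    im,P,K,T=load(n); Q=P.reshape(-1,3); Q=Q[np.isfinite(Q[:,0])]; D=Q-M
    x=D@ex; y=D@e; z=Q[:,2]
    for nm,m in dict(fin=(x>-.048)&(x<-.024)&(abs(y)<.04)&(z>.102)&(z<.125),tabtop=(abs(x)<.03)&(abs(y)<.04)&(z>.175)&(z<.195),
        tab=(abs(x)<.03)&(abs(y)<.04)&(z>.15)&(z<.195),plate=(abs(x+.012)<.008)&(abs(y)<.06)&(z>.03)&(z<.1),rail=(abs(x)<.012)&(y<-.05)&(y>-.17)&(z>.125)&(z<.14)).items():
        if m.sum()>3:
            f=lambda a:np.percentile(a[m],[2,50,98]).round(4).tolist(); print(n,nm,m.sum(),'x',f(x),'y',f(y),'z',f(z))
    pm=Q[(z>.15)&(z<.26)&(x>-.12)&(x<-.05)&(y>.12)&(y<.22)]
    if len(pm): print(n,'paddle',pm.mean(0),pm.min(0),pm.max(0),len(pm))
im=load('side')[0]; cv2.imwrite(sys.argv[1],cv2.resize(im[80:260,150:330],None,fx=3,fy=3,interpolation=2)[...,::-1])
E
python3 chk.py pics/i.png
```

```text
16.1 [0.5946 0.0471 0.3502] op 0.203 F [-0.3 -0.3 -0.7]
[[0.991, 0.004, -0.131], [0.131, -0.0, 0.991], [0.004, -1.0, -0.001]]
side fin 22 x [-0.0384, -0.0338, -0.028] y [-0.002, 0.0001, 0.0034] z [0.1024, 0.1105, 0.1233]
side tabtop 56 x [-0.0137, -0.008, -0.0004] y [-0.0109, -0.0013, 0.0123] z [0.1757, 0.1842, 0.1887]
side tab 109 x [-0.0137, -0.0085, 0.0019] y [-0.0121, -0.0062, 0.0121] z [0.1507, 0.1756, 0.1883]
side plate 183 x [-0.0123, -0.0091, -0.0055] y [-0.0394, -0.0114, 0.0399] z [0.0342, 0.0746, 0.0992]
side rail 154 x [-0.005, -0.0012, 0.0052] y [-0.1669, -0.1121, -0.0528] z [0.1274, 0.1338, 0.1384]
side paddle [0.49736014 0.20402002 0.23559776] [0.47558395 0.18299462 0.22249074] [0.52254718 0.23299568 0.24271003] 217
wrist fin 44 x [-0.0381, -0.0333, -0.0287] y [0.0012, 0.0039, 0.0044] z [0.1067, 0.1198, 0.1222]
wrist tabtop 327 x [-0.0133, -0.007, 0.0003] y [-0.0094, 0.0031, 0.0136] z [0.1785, 0.1855, 0.1874]
wrist tab 421 x [-0.0133, -0.0053, 0.0027] y [-0.009, 0.005, 0.0138] z [0.1528, 0.1851, 0.1873]
wrist plate 148 x [-0.0123, -0.0085, -0.006] y [-0.0366, 0.0273, 0.0416] z [0.0674, 0.0941, 0.0998]
wrist rail 435 x [-0.0045, 0.0006, 0.0047] y [-0.1679, -0.0872, -0.0516] z [0.1314, 0.1345, 0.1365]
wrist paddle [0.50442403 0.1885854  0.23177351] [0.48065406 0.18504725 0.222093  ] [0.52261585 0.19332514 0.23853866] 308
```

View pics/i.png

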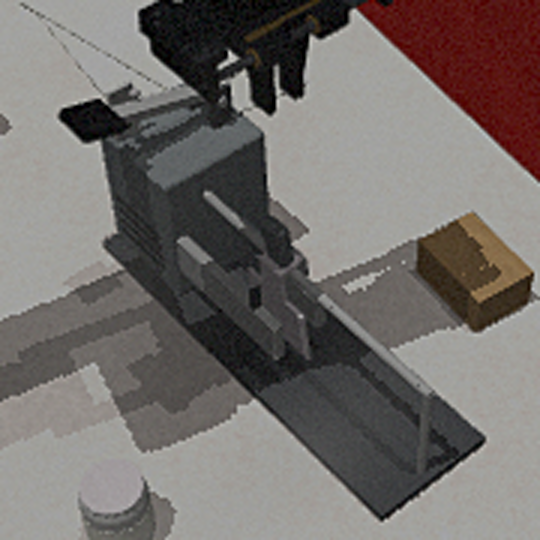

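The carrier hangs free and centred. By side and wrist depth, the tab is within about 1 mm of the fin along the rail, with a natural tilt of about 0.1 rad. Next I move above the paddle, at about (0.498, 0.2065, 0.235), with the fingers closed.

Request:
{"fn": "drive_tool", "kwargs": {"commands": [{"dx": -0.31,"dy": 0,"dz": 0.71,"wx": 0,"wy": 0,"wz": 0,"grip": 0},{"dx": -0.31,"dy": 0,"dz": 0.71,"wx": 0,"wy": 0,"wz": 0,"grip": 0},{"dx": -0.31,"dy": 0,"dz": 0.71,"wx": 0,"wy": 0,"wz": 0,"grip": 0},{"dx": -0.31,"dy": 0,"dz": 0.71,"wx": 0,"wy": 0,"wz": 0,"grip": 0},{"dx": -0.31,"dy": 0,"dz": 0.71,"wx": 0,"wy": 0,"wz": 0,"grip": 0},{"dx": -0.31,"dy": 0,"dz": 0.71,"wx": 0,"wy": 0,"wz": 0,"grip": 0},{"dx": 0,"dy": 0.6,"dz": 0,"wx": 0,"wy": 0,"wz": 0,"grip": 0},{"dx": 0,"dy": 0.6,"dz": 0,"wx": 0,"wy": 0,"wz": 0,"grip": 0}]}}

```text
time_s: 17.2
position: [0.496, 0.2067, 0.2973]
tcp_rot: [[0.991, -0.005, -0.132], [0.132, 0.0, 0.991], [-0.005, -1.0, 0.001]]
force: [0.3, 0.5, 0.1]
opening: 0.006
```

Request:
{"fn": "drive_tool", "kwargs": {"commands": [{"dx": 0,"dy": 0.2,"dz": 0,"wx": 0,"wy": 0,"wz": 0,"grip": 0},{"dx": 0,"dy": 0,"dz": 0,"wx": 0,"wy": 0,"wz": 0,"grip": 0},{"dx": 0,"dy": 0,"dz": 0,"wx": 0,"wy": 0,"wz": 0,"grip": 0}]}}

```text
time_s: 17.58
position: [0.4977, 0.2064, 0.2916]
tcp_rot: [[0.991, -0.002, -0.13], [0.13, 0.001, 0.991], [-0.002, -1.0, 0.001]]
force: [-0.4, 1.2, 0.4]
opening: 0.005
```

Request:
{"fn": "drive_tool", "kwargs": {"commands": [{"dx": 0,"dy": 0.4,"dz": 0,"wx": 0,"wy": 0,"wz": 0,"grip": 0},{"dx": 0,"dy": 0.3,"dz": 0,"wx": 0,"wy": 0,"wz": 0,"grip": 0},{"dx": 0,"dy": 0.25,"dz": 0,"wx": 0,"wy": 0,"wz": 0,"grip": 0},{"dx": 0,"dy": 0.25,"dz": 0,"wx": 0,"wy": 0,"wz": 0,"grip": 0},{"dx": 0,"dy": 0.25,"dz": 0,"wx": 0,"wy": 0,"wz": 0,"grip": 0},{"dx": 0,"dy": 0.25,"dz": 0,"wx": 0,"wy": 0,"wz": 0,"grip": 0},{"dx": 0,"dy": 0.25,"dz": 0,"wx": 0,"wy": 0,"wz": 0,"grip": 0},{"dx": 0,"dy": 0,"dz": 0,"wx": 0,"wy": 0,"wz": 0,"grip": 0}]}}

```text
time_s: 18.58
position: [0.4945, 0.2062, 0.2135]
tcp_rot: [[0.991, -0.008, -0.131], [0.131, -0.0, 0.991], [-0.008, -1.0, 0.001]]
force: [-6.6, -0.3, 11.9]
opening: 0.001
```

Request:
{"fn": "drive_tool", "kwargs": {"commands": [{"dx": 0,"dy": 0.2,"dz": 0,"wx": 0,"wy": 0,"wz": 0,"grip": 0},{"dx": 0,"dy": 0.2,"dz": 0,"wx": 0,"wy": 0,"wz": 0,"grip": 0},{"dx": 0,"dy": 0,"dz": 0,"wx": 0,"wy": 0,"wz": 0,"grip": 0},{"dx": 0,"dy": 0,"dz": 0,"wx": 0,"wy": 0,"wz": 0,"grip": 0}]}}

```text
time_s: 19.08
position: [0.4959, 0.2064, 0.1983]
tcp_rot: [[0.991, -0.005, -0.131], [0.131, 0.0, 0.991], [-0.005, -1.0, 0.001]]
force: [-4.4, -1.1, 9.3]
opening: 0.006
```

Request:
{"fn": "drive_tool", "kwargs": {"commands": [{"dx": 0,"dy": 0.05,"dz": 0,"wx": 0,"wy": 0,"wz": 0,"grip": 0},{"dx": 0,"dy": 0,"dz": 0,"wx": 0,"wy": 0,"wz": 0,"grip": 0}]}}

```text
time_s: 19.32
position: [0.4961, 0.2065, 0.1967]
tcp_rot: [[0.991, -0.004, -0.131], [0.131, 0.001, 0.991], [-0.004, -1.0, 0.001]]
force: [-6.1, -0.9, 13.3]
opening: 0.004
```

Request:
{"fn": "drive_tool", "kwargs": {"commands": [{"dx": 0,"dy": 0.04,"dz": 0,"wx": 0,"wy": 0,"wz": 0,"grip": 0},{"dx": 0,"dy": 0,"dz": 0,"wx": 0,"wy": 0,"wz": 0,"grip": 0},{"dx": 0,"dy": 0,"dz": 0,"wx": 0,"wy": 0,"wz": 0,"grip": 0}]}}

```text
time_s: 19.7
position: [0.4963, 0.2065, 0.1954]
tcp_rot: [[0.991, -0.003, -0.131], [0.131, 0.001, 0.991], [-0.003, -1.0, 0.001]]
force: [-5.7, -1.4, 13.1]
opening: 0.003
```

```bash
python3 chk.py pics/j.png; python3 - <<'E'
from h import *
# tilt of carrier from plate in side view, and height profile of lever in press x-z
e=np.array([-.1293,.9916,0]); ex=np.array([.9916,.1293,0]); M=np.array([.5945,.0485,0])
im,P,K,T=load('side'); Q=P.reshape(-1,3); Q=Q[np.isfinite(Q[:,0])]; D=Q-M; x=D@ex;y=D@e;z=Q[:,2]
m=(abs(x+.012)<.012)&(abs(y)<.042)&(z>.035)&(z<.1); print('plate x=a z+b',np.polyfit(z[m],x[m],1),m.sum())
m=(x>-.11)&(x<-.045)&(y>.14)&(y<.2)&(z>.13)&(z<.25); 
for a in np.arange(-.11,-.045,.01):
    k=m&(x>=a)&(x<a+.01); print(round(a,3),k.sum(),np.percentile(z[k],[10,50,90]).round(4) if k.sum() else '')
E
```

```text
19.7 [0.4963 0.2065 0.1954] op 0.003 F [-5.7 -1.4 13.1]
[[0.991, -0.003, -0.131], [0.131, 0.001, 0.991], [-0.003, -1.0, 0.001]]
side fin 21 x [-0.0375, -0.0331, -0.0283] y [-0.0016, 0.0003, 0.0034] z [0.1035, 0.1139, 0.1222]
side tabtop 55 x [-0.0096, -0.0036, 0.0034] y [-0.0118, -0.0021, 0.0118] z [0.1766, 0.1855, 0.1891]
side tab 114 x [-0.0102, -0.0064, 0.0039] y [-0.0118, -0.005, 0.0111] z [0.1503, 0.1742, 0.189]
side plate 181 x [-0.017, -0.0149, -0.005] y [-0.0392, -0.0191, 0.039] z [0.0337, 0.081, 0.0991]
side rail 156 x [-0.0043, -0.0012, 0.0053] y [-0.1677, -0.1115, -0.0527] z [0.1281, 0.1338, 0.1379]
side paddle [0.49508132 0.19309139 0.19925923] [0.45988799 0.16319556 0.15391391] [0.52754084 0.22848954 0.25989415] 371
wrist paddle [0.4915225  0.22910004 0.21646772] [0.44936839 0.19527469 0.15682091] [0.52230885 0.24803205 0.25999839] 7838
plate x=a z+b [ 0.05239847 -0.01739326] 189
-0.11 2 [0.2485 0.2491 0.2497]
-0.1 48 [0.1632 0.1669 0.1697]
-0.09 97 [0.1671 0.1786 0.2097]
-0.08 65 [0.1696 0.1877 0.2132]
-0.07 50 [0.17   0.186  0.2224]
-0.06 26 [0.1706 0.1745 0.1779]
-0.05 14 [0.1685 0.1752 0.178 ]
```

View pics/j.png

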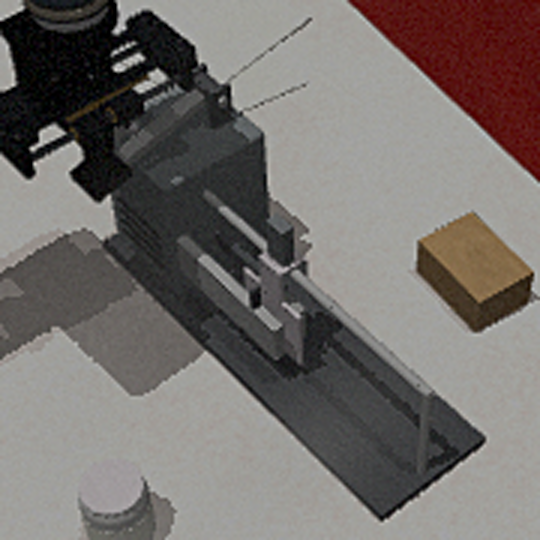

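Request:
{"fn": "drive_tool", "kwargs": {"commands": [{"dx": 0,"dy": 0,"dz": 0,"wx": 0,"wy": 0,"wz": 0,"grip": 0},{"dx": 0,"dy": 0,"dz": 0,"wx": 0,"wy": 0,"wz": 0,"grip": 0},{"dx": 0,"dy": 0,"dz": 0,"wx": 0,"wy": 0,"wz": 0,"grip": 0},{"dx": 0,"dy": 0,"dz": 0,"wx": 0,"wy": 0,"wz": 0,"grip": 0},{"dx": 0,"dy": 0,"dz": 0,"wx": 0,"wy": 0,"wz": 0,"grip": 0},{"dx": 0,"dy": 0,"dz": 0,"wx": 0,"wy": 0,"wz": 0,"grip": 0}]}}

```text
time_s: 20.55
position: [0.4963, 0.2065, 0.1954]
tcp_rot: [[0.991, -0.003, -0.131], [0.131, 0.001, 0.991], [-0.003, -1.0, 0.001]]
force: [-5.0, -0.3, 13.2]
opening: 0.003
```

```bash
python3 -c "
from h import *
st(); print(workorder.hand_in())"
```

```text
20.55 [0.4963 0.2065 0.1954] op 0.003 F [-5.  -0.3 13.2]
[[0.991, -0.003, -0.131], [0.131, 0.001, 0.991], [-0.003, -1.0, 0.001]]
the job is handed in; nothing more can be done
None
```

I handed the job in at 20.6 s. The wide carrier is hanging at the pointer mark, let go, and the arm is holding the lever at its third click. I hooked it on about 125 mm short of the mark with the plate on the robot's side, then slid it along in contact with the rail.

**Carrier:** in the last side-camera check its tab was within about 1–2 mm of the pointer along the rail. It was about 3 mm off across the rail and close to upright. The cameras disagreed by 2–3 mm on absolute position, so I centred it against the pointer itself rather than on world coordinates.

**Lever:** the fingertips went down about 62 mm, which puts the lever at roughly 0.48 rad. I worked that angle out from fingertip height, since there is no direct reading of it. The force dipped after the third bump and then held steady at about 13 N.

**Other objects:** I never commanded contact with the narrow carrier, bottle, tin or carton. I did not measure their positions again at the end.

I viewed 9 pictures, within the budget of 10.

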